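# Set a straightedge against two marking pins

### The arm

A 6-joint arm with a two-finger parallel gripper is mounted at the origin on the work surface. World frame = base frame: x ahead of the robot, y to its left, z up, the work surface at z = 0. Lengths are in m, angles in degrees, forces in N, time in s.
With the tool pointing down it reaches from about 0.4 to 0.825 m from the base axis. Payload 7 kg.
Tool frame: the origin (TCP) lies at the very end of the fingers, on their centre line; the grasp point (between the pads) lies 19 mm behind it; x points along the fingers, y is the direction in which the jaws open and shut, and the axes are right-handed (so a half turn about x gives the same grasp; the last joint's range is limited). The gripper opens to 88 mm and grips with 3 to 60 N. Pads are 19 mm wide; open, the fingers measure 130 mm over their backs; the gripper's body (78 mm by 193 mm) begins 47 mm behind the grasp point.
Start: joints at [-60.785, 20.546, 0.682, 0, -70.136, -16.507], TCP at [0.148, -0.658, 0.227] pointing down, gripper open.
Joint ranges: [-176.03, 176.03], [-82.01, 121.73], [-58.28, 71.71], [-173.87, 95.51], [-174.79, -0.11], [-173.66, 173.66]. Speed limits (degrees/s): [136.94, 136.94, 172.46, 180, 180, 180].

### API

Orientations are given as [roll, pitch, yaw] about the fixed x, y, z axes, in that order (R = Rz(yaw) Ry(pitch) Rx(roll)).
In Python, from plant import monitor, eyes, ticket gives the robot as it stands. The module is installed in compiled form; this text tells all that it offers.
- The arm moves only by the shell command python3 -m crank 'ROWS'. ROWS is JSON, a list of rows, each an object with "linear": the shift along the world's x, y, z in units of 60 mm (1.0 is 60 mm), a list of three; "rot": the turn, a rotation vector about the world's x, y, z in units of 5 degrees (1.0 is 5 degrees), a list of three; "hand": the opening, from 0 (shut) to 1 (fully open). In form: [{"linear": [tx, ty, tz], "rot": [ax, ay, az], "hand": hand}, ...]. A call has 1 to 20 rows; each row shifts and turns the pose as measured when the row begins; what a row does not reach is not made up. A row lasts 1/8 s, in which the tool goes at most 62.5 mm and 10.7 degrees, less where a joint would pass 70% of its speed; a pose out of reach is approached as far as the arm can. A call is refused whole if a number of a shift passes 1 or a number of a turn 1, either way. A call with a gripper value outside its range is refused whole. The fingers move at their own pace and stop on an object; the grip force is fixed at half the most. Time passes only in rows, so rows that do not move let the fingers close. It gives the time, the measured TCP pose, the force and the opening at its end, in the units of the state.
- monitor.get_obs(): the state, without advancing time (a new reading comes with each control period).
- eyes.snapshot(name): name is "scene" or "top" or "wrist"; returns a dict with "image" (480x640x3 uint8, red, green, blue), "depth" (480x640 float32, m along the optical axis (not along the pixel's ray), 0 where there is no reading), "K" (3x3 intrinsics, pixels), "camera_from_world" (4x4, takes a point from world to camera coordinates); the wrist camera has in their place "hand_eye" (4x4, takes a point from camera to tool coordinates, whose origin is the TCP and whose axes are the tool frame's). Camera axes: x right, y up, looking along -z (the intrinsics and any distortion apply to the point x, -y, -z); pixel columns grow to the right and rows downward; lengths in m; the calibration is good to about 2 mm. A picture is of the moment at which its call begins: read the wrist's pose just before it.
- ticket.close_job(): hands the job in, once; it reports no verdict.
The state is a dict: "clock": time; "joint_pos": joint angles; "qvel": joint speeds; "tau": joint torques, N m; "tool_pos": TCP position; "orientation": TCP orientation; "force": force on the tool from outside, world axes, zero at the start; "moment": the same for the moment, N m; "opening": finger opening in m.
Only numpy, scipy, OpenCV 4.12 (cv2) and the standard library are available. Lean on these libraries where they do the work, as an engineer would, in place of code of your own. Each camera call takes 0.05 s, during which the arm holds its last target.

### The job

Get the plate ready for scribing a line: pick the straightedge off its wooden rest by its knob and lay it flat on the blue side of the steel plate, not yet touching the two red-topped sprung pins. Then, keeping it flat, slide it gently against the pins until its long edge presses lightly on both at once (a newton or two on each, never as much as 5 N on either), let go and leave it lying there touching both. Leave the other things on the bench and on the plate where they are.

Things in the scene. Friction and masses are not known exactly. Their poses are not given: they have to be found in the camera images.
- straightedge_knob (a point): point on the axis of the black round knob on the straightedge; axes: x along the straightedge, y across it, z up. The knob is an upright cylinder 30 mm in diameter and 34 mm high on the middle of the bar; this point is 22 mm above the bar's top face and 30 mm above its underside. The knob swivels endlessly about its upright axis with a slight drag (0.03 N m), so the bar can turn under a held knob
- straightedge: the straightedge, an aluminium bar 300 x 50 x 8 mm (x, y, z); origin at the centre of its underside, axes as at the knob. Long edges at y = -25 and +25 mm, both straight, either may be used. Mass 0.35 to 0.65 kg, centred at the knob. It slides easily on the plate (friction about 0.3) unless it is also borne down on; a hard push high on the knob tips it. At the start it lies flat on the wooden rest
- plate: fixed steel marking-out plate 220 x 300 mm (x, y) and 10 mm thick, lying on the bench; origin at the centre of its underside, z up, top face at z = 10 mm. Its near half towards the robot (its -x side, from x = -105 to +13 mm) is coated blue; the pins stand in two slots in the bare far half
- pin_a: first sprung marking pin in its slot; origin at the slot's middle, level with the plate's top face, axes as the plate's. Slot 40 mm long along x, at about y = +85 mm, x = 34 to 42 mm in the plate's frame. The pin, a steel rod 8 mm in diameter and 28 mm high with a red top, is set by hand up to 14 mm to either side of the slot's middle, so its place along the slot is not in this pose. It yields to +x, 2.5 N per mm
- pin_b: second sprung marking pin in its slot; origin at the slot's middle, level with the plate's top face, axes as the plate's. Slot 40 mm long along x, at about y = -85 mm, x = 34 to 42 mm in the plate's frame. The pin, a steel rod 8 mm in diameter and 28 mm high with a red top, is set by hand up to 14 mm to either side of the slot's middle, so its place along the slot is not in this pose. It yields to +x, 2.5 N per mm
- rest: fixed wooden rest, 200 x 70 mm, on which the straightedge lies at the start along its x axis; two strips, their top 24 mm above the bench; origin at the centre of its underside. Plate and rest lie one to the left and one to the right of the robot's x axis, either way round
- punch: centre punch, dark steel rod 90 mm long with a square middle 11 mm thick, lying on the bare far strip of the plate, beyond the pins; to be left alone
- screwdriver: screwdriver with an orange handle, lying on the bench to the right; to be left alone
- spanner: steel spanner lying on the bench to the left; to be left alone
- mallet: rubber mallet with a wooden handle, lying on the bench at the far left; to be left alone
- wheel: small pushchair wheel, black tyre and grey hub, 90 mm across and 26 mm high, lying flat on the bench to the right; to be left alone
- jar: glass jar 60 mm across and 85 mm high, beyond the plate and rest; to be left alone
- tin: tin with a green label, 72 mm across and 100 mm high, beyond the plate and rest; to be left alone

How it is judged (in metres and radians):
On the way, in this order (a step that is already met when the one before it is completed fails the run):
1. the straightedge lies flat on the plate, on the blue side of the pins, touching neither pin (angle between straightedge_knob's own z axis and vertical below 0.03 rad and z of straightedge_knob in the frame of plate between 0.037 and 0.0425 m and x of straightedge_knob in the frame of plate below 0.038 m and ((y of pin_a in the frame of straightedge_knob between 0.015 and 0.13 m and y of pin_b in the frame of straightedge_knob between 0.015 and 0.13 m) or (y of pin_a in the frame of straightedge_knob between -0.13 and -0.015 m and y of pin_b in the frame of straightedge_knob between -0.13 and -0.015 m)) and contact force between straightedge and plate above 1 N and contact force between straightedge and pin_a below 0.05 N and contact force between straightedge and pin_b below 0.05 N), for 0.2 s.
2. flat on the plate, it is pressed against both pins at once, at least 0.6 N on each (angle between straightedge_knob's own z axis and vertical below 0.03 rad and z of straightedge_knob in the frame of plate between 0.037 and 0.0425 m and x of straightedge_knob in the frame of plate below 0.038 m and ((y of pin_a in the frame of straightedge_knob between 0.008 and 0.05 m and y of pin_b in the frame of straightedge_knob between 0.008 and 0.05 m) or (y of pin_a in the frame of straightedge_knob between -0.05 and -0.008 m and y of pin_b in the frame of straightedge_knob between -0.05 and -0.008 m)) and contact force between straightedge and plate above 0.5 N and contact force between straightedge and pin_a above 0.6 N and contact force between straightedge and pin_b above 0.6 N), for 0.2 s.
At the end, for the whole second after the job is handed in: The straightedge lies flat (within 0.03 rad) and at rest on the plate, on the blue side of the pins, its edge still in contact with both pins (at least 0.1 N on each), and is let go (angle between straightedge_knob's own z axis and vertical below 0.03 rad and z of straightedge_knob in the frame of plate between 0.037 and 0.0425 m and x of straightedge_knob in the frame of plate below 0.038 m and ((y of pin_a in the frame of straightedge_knob between 0.008 and 0.05 m and y of pin_b in the frame of straightedge_knob between 0.008 and 0.05 m) or (y of pin_a in the frame of straightedge_knob between -0.05 and -0.008 m and y of pin_b in the frame of straightedge_knob between -0.05 and -0.008 m)) and contact force between straightedge and plate above 1 N and contact force between straightedge and pin_a above 0.1 N and contact force between straightedge and pin_b above 0.1 N and linear speed of straightedge below 0.01 m/s); the robot touches nothing.
It fails at once if more than 5 N on a marking pin (contact force between any of pin_a, pin_b and anything else above 5 N).
It fails at once if another thing on the bench or the plate is moved by more than 15 mm (distance of any of punch, screwdriver, spanner, mallet, wheel, jar, tin from where it was at the start of the episode above 0.015 m).
It also fails if it takes over 70 s, if anything falls off the work surface, if the arm or the gripper's body presses on something with over 40 N, if the wrist force passes 120 N, or if a joint passes its speed limit or range.

## Working session

There is one attempt and no reset: what is moved stays moved. The work goes in short steps, Python scripts to look and compute and a shell command to move; the robot and the scene stay as the last step left them, time stands still between calls to the robot, and variables do not carry over. Pictures are saved under pics/ and viewed, and the job is handed in when it is done.

```bash
mkdir -p pics
python3 - <<'E'
from plant import monitor, eyes
import cv2
print(monitor.get_obs())
for n in ("scene","top"):
    s=eyes.snapshot(n); cv2.imwrite(f"pics/{n}0.png",s["image"][:,:,::-1]); print(n,s["K"],s["camera_from_world"],[k for k in s])
E
```

```text
{'clock': 0.0, 'joint_pos': array([-6.07862805e+01,  2.05896168e+01,  6.35634797e-01, -2.05071572e-02,
       -7.01352474e+01, -1.65074116e+01]), 'qvel': array([ 0.02783659,  0.02486061, -0.03391196,  0.04234572, -0.05135394,
       -0.00576703]), 'tau': array([ 1.82652529e-03, -5.82714450e+01,  2.93057764e+01,  6.99691281e+00,
        6.99841767e-03, -1.70477283e-04]), 'tool_pos': array([ 0.14835199, -0.65801218,  0.22565612]), 'orientation': array([ 94.31739477,  89.90871111, 107.01671932]), 'force': array([-0.43936522,  0.76158435, -0.05123178]), 'moment': array([ 0.01192663, -0.00023389,  0.00214699]), 'opening': 0.08791042315609732}
scene [[480.09847157   0.         326.42386939]
 [  0.         480.09847157 240.92306687]
 [  0.           0.           1.        ]] [[ 5.75143986e-01  8.18052190e-01 -9.67130279e-05 -3.29896496e-01]
 [-6.57426488e-01  4.62284001e-01  5.95049507e-01  3.45258617e-01]
 [ 4.86826261e-01 -3.42175564e-01  8.03689041e-01 -1.81760406e+00]
 [ 0.00000000e+00  0.00000000e+00  0.00000000e+00  1.00000000e+00]] ['image', 'depth', 'K', 'camera_from_world']
top [[444.52194895   0.         320.92761232]
 [  0.         444.52194895 233.9744685 ]
 [  0.           0.           1.        ]] [[ 2.26939474e-02 -9.99742174e-01  7.54522558e-04  1.34425621e-02]
 [ 9.90686391e-01  2.25897237e-02  1.34276505e-01 -5.59516717e-01]
 [-1.34258930e-01 -2.29976872e-03  9.90943616e-01 -1.06344712e+00]
 [ 0.00000000e+00  0.00000000e+00  0.00000000e+00  1.00000000e+00]] ['image', 'depth', 'K', 'camera_from_world']
```

View pics/top0.png

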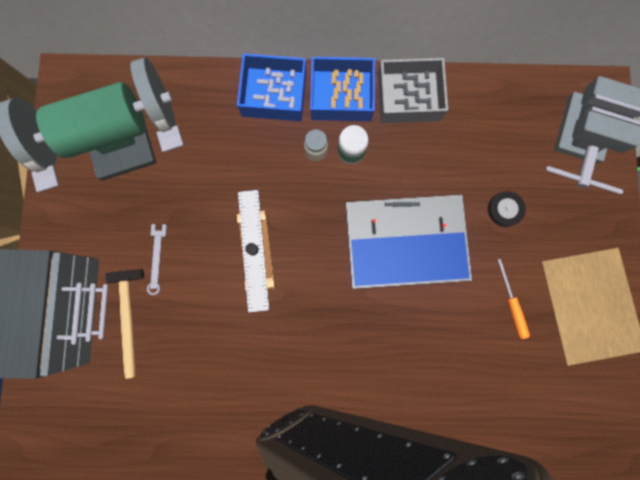

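View pics/scene0.png

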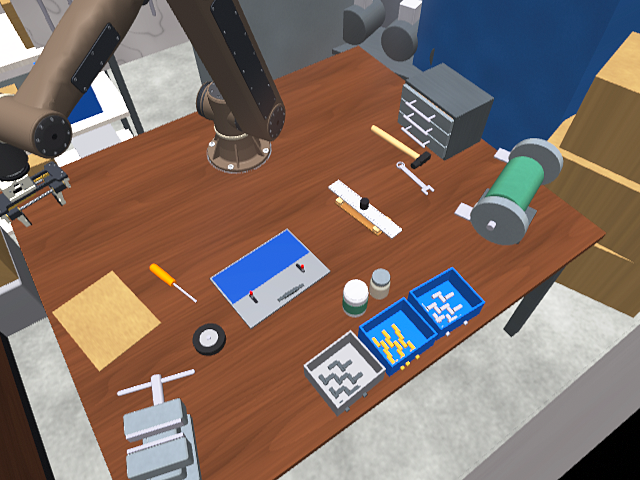

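The top view shows the bar with its knob at (252,249), the plate centred near (409,241), and the red pin tops near (374,220) and (443,226). I'll measure these.

```bash
cat > h.py <<'E'
import numpy as np, cv2
from plant import monitor, eyes
from scipy.spatial.transform import Rotation as R
def snap(n):
    s=eyes.snapshot(n); s["bgr"]=s["image"][:,:,::-1].copy()
    if n=="wrist":
        pass
    else: s["W"]=np.linalg.inv(s["camera_from_world"])
    return s
def wristW(o):
    T=np.eye(4); T[:3,:3]=R.from_euler('xyz',o["orientation"],degrees=True).as_matrix(); T[:3,3]=o["tool_pos"]; return T
def wsnap():
    o=monitor.get_obs(); s=snap("wrist"); s["W"]=wristW(o)@s["hand_eye"]; return s
def onplane(s,u,v,z):
    "pixel(s) -> world at height z"
    K=s["K"]; u=np.atleast_1d(np.asarray(u,float)); v=np.atleast_1d(np.asarray(v,float))
    d=np.stack([(u-K[0,2])/K[0,0],-(v-K[1,2])/K[1,1],-np.ones_like(u)],1)
    W=s["W"]; d=d@W[:3,:3].T; c=W[:3,3]
    return c+d*((z-c[2])/d[:,2])[:,None]
def cloud(s):
    K=s["K"]; h,w=s["depth"].shape; v,u=np.mgrid[:h,:w]; D=s["depth"]
    p=np.stack([(u-K[0,2])/K[0,0]*D,-(v-K[1,2])/K[1,1]*D,-D],-1)
    W=s["W"]; return p@W[:3,:3].T+W[:3,3]
def proj(s,p):
    c=np.linalg.inv(s["W"])@np.append(p,1); K=s["K"]
    return K[0,0]*c[0]/-c[2]+K[0,2],K[1,1]*-c[1]/-c[2]+K[1,2]
def rect(p):
    r=cv2.minAreaRect(p[:,:2].astype(np.float32)*1000); return r
E
python3 - <<'E'
from h import *
s=snap("top"); P=cloud(s); hsv=cv2.cvtColor(s["bgr"],cv2.COLOR_BGR2HSV)
m=(hsv[...,0]>100)&(hsv[...,0]<130)&(hsv[...,1]>150)&(hsv[...,2]>80)
m[:170]=0;m[:,:330]=0;m[:,500:]=0
v,u=np.nonzero(m); print("blue",rect(onplane(s,u,v,.010)),np.median(P[m][:,2]))
m=((hsv[...,0]<8)|(hsv[...,0]>172))&(hsv[...,1]>170)&(hsv[...,2]>120); m[:200]=0;m[240:]=0;m[:,350:400]&=True; m[:,:350]=0; m[:,470:]=0
n,l,st,c=cv2.connectedComponentsWithStats(m.astype(np.uint8))
for i in range(1,n): print("red",c[i],st[i],onplane(s,*c[i],.038)[0],P[l==i][:,2])
# plate by grey+blue at rectangle
m=np.zeros_like(m); m[180:300,335:480]=1; m&=(P[...,2]>.005)&(P[...,2]<.016); v,u=np.nonzero(m); print("plate",rect(onplane(s,u,v,.010)),m.sum())
m=np.zeros_like(m); m[180:320,230:280]=1; mm=m&(hsv[...,1]<60)&(hsv[...,2]>150); v,u=np.nonzero(mm); print("bar",rect(onplane(s,u,v,.032)),np.median(P[mm][:,2]))
mm=m&(hsv[...,2]<60); v,u=np.nonzero(mm); print("knob px",u.mean(),v.mean(),onplane(s,u.mean(),v.mean(),.060),P[mm][:,2].max())
mm=m&(P[...,2]>.055);v,u=np.nonzero(mm); print("knob top",onplane(s,u.mean(),v.mean(),.066),P[mm].mean(0),mm.sum())
cv2.imwrite("pics/c.png",cv2.resize(s["bgr"][180:320,225:485],None,fx=3,fy=3,interpolation=cv2.INTER_CUBIC))
E
```

```text
blue ((506.1724853515625, -199.42791748046875), (110.6826400756836, 281.14569091796875), 4.853911399841309) 0.009985510602130265
red [443. 225.] [443 225   1   1   1] [ 0.58843177 -0.27646445  0.038     ] [0.03885438]
plate ((556.4085083007812, -191.3083953857422), (304.12939453125, 359.4346618652344), 1.3116672039031982) 9865
bar ((517.123046875, 194.27993774414062), (302.1359558105469, 52.69232940673828), 7.4755377769470215) 0.03197071125916362
knob px 255.0 252.0 [[0.50853817 0.18416804 0.06      ]] 0.059363125186779886
knob top [[0.52073574 0.19281329 0.066     ]] [0.49459316 0.15724202 0.29749036] 156
```

View pics/c.png

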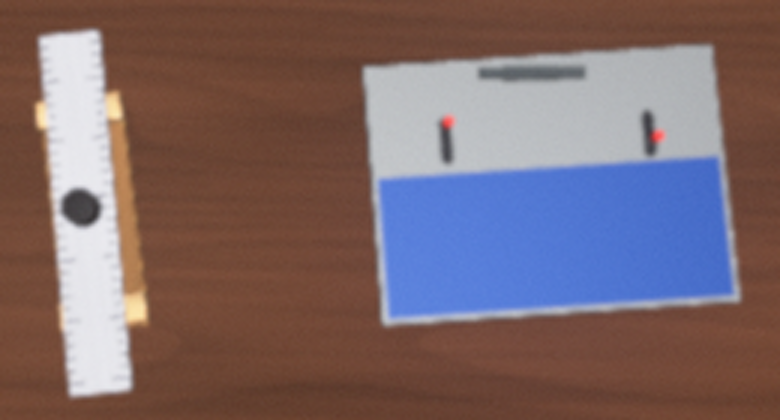

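Run:
```python
from h import *
s=snap("top"); P=cloud(s)
for n,u,v in(("a",374,220.3),("b",444,225)): print(n,onplane(s,u,v,.038)[0])
o=monitor.get_obs(); print(wristW(o).round(3))
# plate corners from crop
for u,v in ((363,67),(712,45),(739,299),(385,324)): print("corner",onplane(s,u/3+225,v/3+180,.01)[0].round(4))
for u,v in ((478,72),(585,72)): print("punch",onplane(s,u/3+225,v/3+180,.02)[0].round(4))
print("knob",onplane(s,81/3+225,208/3+180,.066)[0])
w=wsnap(); print(w["K"],w["hand_eye"].round(3));
```

```text
a [ 0.59635201 -0.10502394  0.038     ]
b [ 0.58848844 -0.27894825  0.038     ]
[[-0.    -0.22   0.976  0.148]
 [ 0.001  0.976  0.22  -0.658]
 [-1.     0.001 -0.     0.226]
 [ 0.     0.     0.     1.   ]]
corner [ 0.6462 -0.0362  0.01  ]
corner [ 0.6722 -0.335   0.01  ]
corner [ 0.4559 -0.3532  0.01  ]
corner [ 0.4285 -0.0578  0.01  ]
punch [ 0.642  -0.1331  0.02  ]
punch [ 0.6441 -0.2237  0.02  ]
knob [0.51425063 0.19074263 0.066     ]
[[364.24013996   0.         317.50788544]
 [  0.         364.24013996 238.65191572]
 [  0.           0.           1.        ]] [[-0.001  0.285 -0.958 -0.158]
 [ 1.     0.001 -0.001  0.   ]
 [ 0.001 -0.958 -0.285 -0.078]
 [ 0.     0.     0.     1.   ]]
```

```bash
python3 -m crank '[{"linear":[0.53,0.69,-0.1],"rot":[0,0,0],"hand":1},{"linear":[0.53,0.69,-0.1],"rot":[0,0,0],"hand":1},{"linear":[0.53,0.69,-0.1],"rot":[0,0,0],"hand":1},{"linear":[0.53,0.69,-0.1],"rot":[0,0,0],"hand":1},{"linear":[0.53,0.69,-0.1],"rot":[0,0,0],"hand":1},{"linear":[0.53,0.69,-0.1],"rot":[0,0,0],"hand":1},{"linear":[0.53,0.69,-0.1],"rot":[0,0,0],"hand":1},{"linear":[0.53,0.69,-0.1],"rot":[0,0,0],"hand":1},{"linear":[0.53,0.69,-0.1],"rot":[0,0,0],"hand":1},{"linear":[0.53,0.69,-0.1],"rot":[0,0,0],"hand":1},{"linear":[0.53,0.69,-0.1],"rot":[0,0,0],"hand":1},{"linear":[0,0,0],"rot":[0,0,0],"hand":1}]'
python3 - <<'E'
from h import *
o=monitor.get_obs(); print(o["tool_pos"],o["orientation"],o["force"],o["joint_pos"])
s=wsnap(); cv2.imwrite("pics/w1.png",s["bgr"]); cv2.imwrite("pics/w1b.png",cv2.resize(s["bgr"],(800,600),interpolation=cv2.INTER_CUBIC))
import pickle; pickle.dump(s,open("w1.pkl","wb"))
E
```

```text
clock: 1.75
tool_pos: [0.5067, -0.1876, 0.1578]
orientation: [-16.0, 89.9, -3.4]
force: [-0.9, 0.4, 0.5]
opening: 0.0875
[ 0.50668588 -0.18758384  0.15777608] [-16.01722745  89.8700334   -3.41144052] [-0.8774216   0.42672113  0.54123826] [ 4.84112105e-01  1.11122066e+01 -2.20116372e+01  1.05585851e-02
 -5.67464903e+01 -7.78841049e+01]
```

View pics/w1.png

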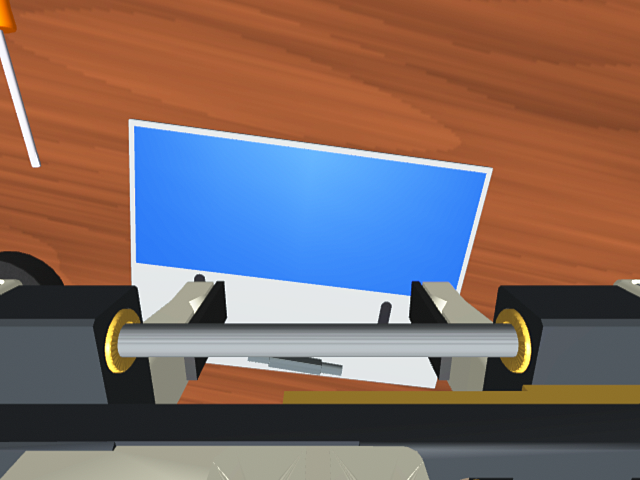

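The wrist view shows the blue half at rows 120–290, but the fingers hide the pins at the bottom. I'll shift the tool forward to expose them.

```bash
python3 -m crank '[{"linear":[0.9,0,0],"rot":[0,0,0],"hand":1},{"linear":[0.9,0,0],"rot":[0,0,0],"hand":1},{"linear":[0,0,0],"rot":[0,0,0],"hand":1},{"linear":[0,0,0],"rot":[0,0,0],"hand":1}]'
python3 - <<'E'
from h import *
s=wsnap(); cv2.imwrite("pics/w2.png",s["bgr"])
import pickle; pickle.dump(s,open("w2.pkl","wb"))
E
```

```text
clock: 2.3
tool_pos: [0.6138, -0.1914, 0.158]
orientation: [-13.5, 90.0, -1.1]
force: [-0.3, 0.2, 0.2]
opening: 0.0879
```

View pics/w2.png

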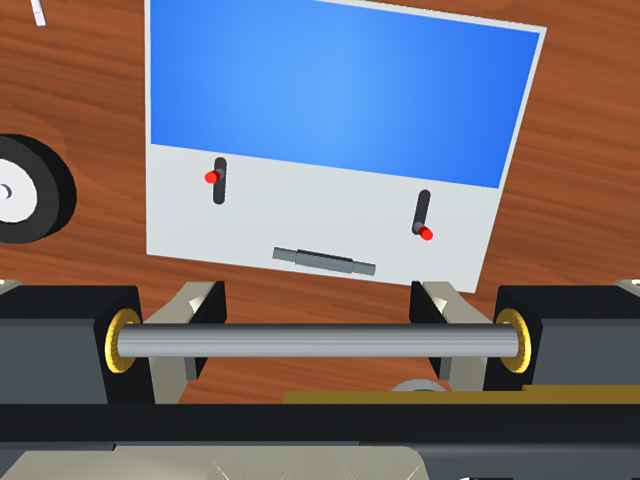

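Both pins are clear: the red tops are at about (211,177) and (427,234), the slots are beside them, and the punch is at (323,261).

Run:
```python
from h import *
import pickle
s=pickle.load(open("w2.pkl","rb")); hsv=cv2.cvtColor(s["bgr"],cv2.COLOR_BGR2HSV); P=cloud(s)
m=((hsv[...,0]<6)|(hsv[...,0]>174))&(hsv[...,1]>200)&(hsv[...,2]>150)
m[260:]=0; m[:,:180]=0;m[:,460:]=0; m[:160]=0
n,l,st,c=cv2.connectedComponentsWithStats(m.astype(np.uint8))
for i in range(1,n):
    if st[i,4]>30: print("red",c[i],st[i],onplane(s,*c[i],.0375)[0],np.median(P[l==i],0))
for nm,u,v in (("bare/blueL",148,144),("BR",498,188),("corner far R",475,293),("cornerfarL",147,254),("cornernear",546,28),("slotb",220,158),("slotb2",219,203),("slota",425,192),("slota2",417,233),("punch1",274,252),("punch2",375,270)): print(nm,onplane(s,u,v,.01)[0].round(4))
```

```text
red [210.83333333 177.30392157] [205 172  12  11 102] [ 0.58835744 -0.27925556  0.0375    ] [ 0.58816365 -0.27899823  0.03823734]
red [426.58241758 234.18681319] [421 229  12  11  91] [ 0.59632259 -0.1058115   0.0375    ] [ 0.59595839 -0.10650235  0.03865475]
bare/blueL [ 0.5776 -0.3398  0.01  ]
BR [ 0.5505 -0.049   0.01  ]
corner far R [ 0.6464 -0.0356  0.01  ]
cornerfarL [ 0.6728 -0.3327  0.01  ]
cornernear [ 0.4294 -0.0563  0.01  ]
slotb [ 0.5761 -0.281   0.01  ]
slotb2 [ 0.6135 -0.2766  0.01  ]
slota [ 0.5669 -0.1081  0.01  ]
slota2 [ 0.6029 -0.1042  0.01  ]
punch1 [ 0.6468 -0.2229  0.01  ]
punch2 [ 0.6442 -0.1311  0.01  ]
```

```bash
python3 -m crank '[{"linear":[0,0.95,0],"rot":[0,0,0],"hand":1},{"linear":[0,0.95,0],"rot":[0,0,0],"hand":1},{"linear":[0,0.95,0],"rot":[0,0,0],"hand":1},{"linear":[0,0.95,0],"rot":[0,0,0],"hand":1},{"linear":[0,0.95,0],"rot":[0,0,0],"hand":1},{"linear":[0,0.95,0],"rot":[0,0,0],"hand":1},{"linear":[0,0.7,0],"rot":[0,0,0],"hand":1},{"linear":[0,0,0],"rot":[0,0,0],"hand":1},{"linear":[0,0,0],"rot":[0,0,0],"hand":1}]'
python3 - <<'E'
from h import *
s=wsnap(); cv2.imwrite("pics/w3.png",s["bgr"]); P=cloud(s); print(s["W"].round(3))
import pickle; pickle.dump(s,open("w3.pkl","wb"))
E
```

```text
clock: 3.48
tool_pos: [0.6053, 0.1965, 0.1634]
orientation: [9.8, 89.6, 21.7]
force: [0.3, 0.2, 0.0]
opening: 0.088
[[-0.207 -0.936 -0.285  0.528]
 [ 0.978 -0.197 -0.062  0.18 ]
 [ 0.002 -0.291  0.957  0.321]
 [ 0.     0.     0.     1.   ]]
```

View pics/w3.png

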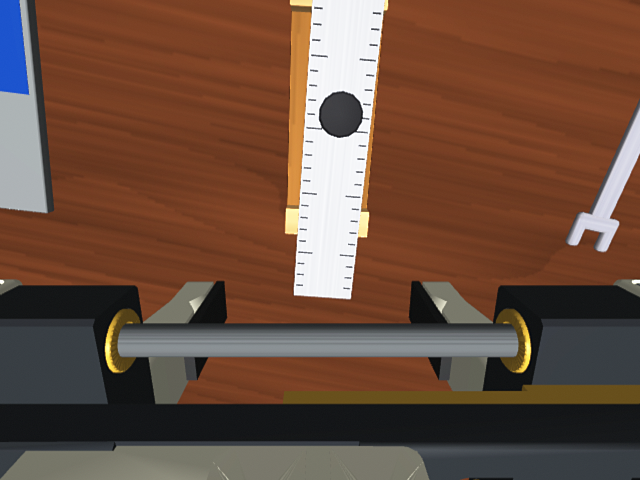

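The knob is at about (341,114), and the bar's far end is at (294–351, 296).

Run:
```python
from h import *
import pickle
s=pickle.load(open("w3.pkl","rb")); P=cloud(s)
m=np.zeros(P.shape[:2],bool); m[85:145,310:375]=1; m&=P[...,2]>.058
v,u=np.nonzero(m); print("knob",onplane(s,u.mean(),v.mean(),np.median(P[m][:,2])),np.median(P[m],0),m.sum(),rect(P[m]))
L=onplane(s,[313,294],[20,295],.032);Rr=onplane(s,[383,351],[20,298],.032)
for q in (L,Rr): d=q[0]-q[1]; print(q.round(4),np.degrees(np.arctan2(-d[1],-d[0])))
print("far end mid",(L[1]+Rr[1])/2)
o=monitor.get_obs(); T=wristW(o); print(T.round(4)); print("tooly yaw",np.degrees(np.arctan2(T[1,1],T[0,1])))
```

```text
knob [[0.51611739 0.19385168 0.06567526]] [0.51622455 0.19373421 0.06567526] 1621 ((516.3467407226562, 194.05223083496094), (29.43874740600586, 28.976741790771484), 84.35613250732422)
[[0.4579 0.1628 0.032 ]
 [0.6682 0.1897 0.032 ]] 7.274687451370802
[[0.4477 0.2108 0.032 ]
 [0.6608 0.2389 0.032 ]] 7.4972951999631
far end mid [0.66451201 0.21426904 0.032     ]
[[ 0.0062 -0.207   0.9783  0.6055]
 [ 0.0025  0.9783  0.207   0.1963]
 [-1.      0.0012  0.0066  0.1635]
 [ 0.      0.      0.      1.    ]]
tooly yaw 101.94910258557371
```

```bash
python3 -m crank '[{"linear":[-0.75,-0.02,-0.2],"rot":[-0.03,0.07,-0.9],"hand":1},{"linear":[-0.75,-0.02,-0.2],"rot":[0,0,0],"hand":1},{"linear":[0,0,-0.4],"rot":[0,0,0],"hand":1},{"linear":[0,0,0],"rot":[0,0,0],"hand":1},{"linear":[0,0,0],"rot":[0,0,0],"hand":1}]'
cat > st.py <<'E'
from h import *
o=monitor.get_obs(); T=wristW(o); print(o["clock"],T[:3,3].round(4),"x",T[:3,0].round(4),"yawY",np.degrees(np.arctan2(T[1,1],T[0,1])).round(2),"F",o["force"].round(2),"M",o["moment"].round(3),"op",round(o["opening"],4),"j",o["joint_pos"].round(0))
E
python3 st.py
```

```text
clock: 4.15
tool_pos: [0.5139, 0.1875, 0.1167]
orientation: [13.4, 89.8, 20.3]
force: [0.1, -0.4, 0.2]
opening: 0.0875
4.15 [0.5139 0.1875 0.1167] x [ 0.0026  0.001  -1.    ] yawY 96.85 F [ 0.11 -0.4   0.2 ] M [ 0.002 -0.012 -0.07 ] op 0.0875 j [  41.   14.  -24.    0.  -52. -124.]
```

```bash
python3 -m crank '[{"linear":[0.04,0.11,-0.4],"rot":[0,0.03,0],"hand":1},{"linear":[0,0,-0.3],"rot":[0,0,0],"hand":1},{"linear":[0,0,0],"rot":[0,0,0],"hand":1},{"linear":[0,0,0],"rot":[0,0,0],"hand":1}]'; python3 st.py
```

```text
clock: 4.65
tool_pos: [0.5204, 0.1943, 0.0779]
orientation: [31.3, 89.6, 38.0]
force: [0.6, 0.4, 0.3]
opening: 0.0877
4.65 [0.5204 0.1943 0.0779] x [ 0.0052  0.0041 -1.    ] yawY 96.71 F [0.57 0.42 0.3 ] M [-0.002  0.002  0.032] op 0.0877 j [  41.   17.  -26.    0.  -47. -124.]
```

```bash
python3 -m crank '[{"linear":[-0.06,0,-0.35],"rot":[-0.05,0.06,0],"hand":1},{"linear":[0,0,-0.3],"rot":[0,0,0],"hand":1},{"linear":[0,0,0],"rot":[0,0,0],"hand":1},{"linear":[0,0,0],"rot":[0,0,0],"hand":1}]'; python3 st.py
```

```text
clock: 5.15
tool_pos: [0.5199, 0.1957, 0.043]
orientation: [25.1, 89.6, 31.8]
force: [0.4, -1.5, -0.0]
opening: 0.0877
5.15 [0.5199 0.1957 0.043 ] x [ 0.0059  0.0036 -1.    ] yawY 96.7 F [ 0.44 -1.47 -0.04] M [ 0.071 -0.017  0.055] op 0.0877 j [  41.   20.  -28.    0.  -42. -124.]
```

```bash
python3 -m crank '[{"linear":[0,0,0],"rot":[0,0,0],"hand":1}]'; python3 st.py; python3 -c "
from h import *
s=wsnap(); cv2.imwrite('pics/w4.png',s['bgr'])"
```

```text
clock: 5.28
tool_pos: [0.5204, 0.196, 0.044]
orientation: [25.8, 89.5, 32.5]
force: [0.0, -0.5, 0.1]
opening: 0.0878
5.275 [0.5204 0.196  0.044 ] x [ 0.007   0.0045 -1.    ] yawY 96.71 F [ 0.01 -0.52  0.05] M [-0.003 -0.003 -0.046] op 0.0878 j [  41.   20.  -28.    0.  -42. -124.]
```

View pics/w4.png

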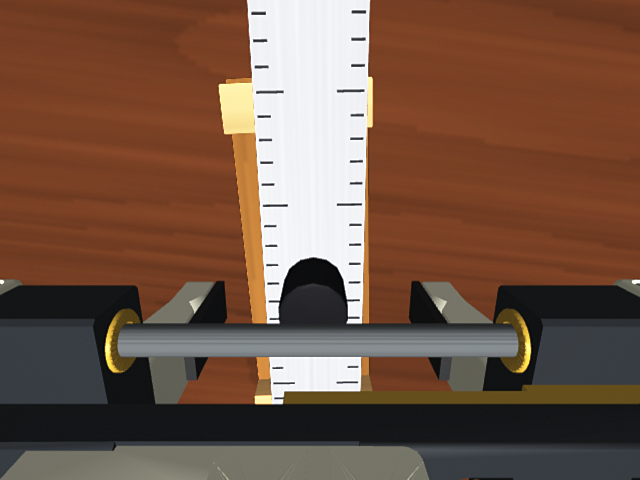

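```bash
python3 -m crank '[{"linear":[-0.08,-0.02,-0.09],"rot":[-0.05,0.08,0],"hand":1},{"linear":[-0.01,0,-0.02],"rot":[-0.02,0.04,0],"hand":1},{"linear":[-0.01,0,-0.02],"rot":[0,0.02,0],"hand":1}]'; python3 st.py
```

```text
clock: 5.7
tool_pos: [0.5143, 0.195, 0.0365]
orientation: [-173.3, 89.7, -166.6]
force: [-0.2, 1.0, -0.9]
opening: 0.0879
5.7 [0.5143 0.195  0.0365] x [-0.0049 -0.0012 -1.    ] yawY 96.71 F [-0.22  1.   -0.93] M [ 0.022 -0.072  0.034] op 0.0879 j [  41.   21.  -28.   -0.  -42. -124.]
```

```bash
python3 -m crank '[{"linear":[0.02,0,0.02],"rot":[0,-0.05,0],"hand":0.5},{"linear":[0,0,0],"rot":[0,0,0],"hand":0.4},{"linear":[0,0,0],"rot":[0,0,0],"hand":0.4}]'; python3 st.py
```

```text
clock: 6.08
tool_pos: [0.5156, 0.195, 0.0377]
orientation: [-114.3, 89.9, -107.6]
force: [-0.2, 0.1, 0.2]
opening: 0.063
6.075 [0.5156 0.195  0.0377] x [-5.0e-04 -1.4e-03 -1.0e+00] yawY 96.72 F [-0.19  0.11  0.16] M [ 0.008 -0.022  0.013] op 0.063 j [  41.   20.  -28.    0.  -42. -124.]
```

Well aligned and untilted, so I'll close.

```bash
python3 -m crank '[{"linear":[0,0,0],"rot":[0,0,0],"hand":0},{"linear":[0,0,0],"rot":[0,0,0],"hand":0},{"linear":[0,0,0],"rot":[0,0,0],"hand":0},{"linear":[0,0,0],"rot":[0,0,0],"hand":0},{"linear":[0,0,0],"rot":[0,0,0],"hand":0}]'; python3 st.py
```

```text
clock: 6.7
tool_pos: [0.5155, 0.1948, 0.0377]
orientation: [-115.7, 89.9, -109.0]
force: [-0.1, 0.0, 0.8]
opening: 0.0296
6.7 [0.5155 0.1948 0.0377] x [-5.0e-04 -1.6e-03 -1.0e+00] yawY 96.71 F [-0.08  0.01  0.81] M [ 0.03   0.034 -0.018] op 0.0296 j [  41.   20.  -28.    0.  -42. -124.]
```

```bash
python3 -m crank '[{"linear":[0,0,0.2],"rot":[0,0,0],"hand":0},{"linear":[0,0,0.4],"rot":[0,0,0],"hand":0},{"linear":[0,0,0.5],"rot":[0,0,0],"hand":0},{"linear":[0,0,0.5],"rot":[0,0,0],"hand":0},{"linear":[0,0,0.4],"rot":[0,0,0],"hand":0},{"linear":[0,0,0.2],"rot":[0,0,0],"hand":0},{"linear":[0,0,0],"rot":[0,0,0],"hand":0}]'; python3 st.py;  python3 -c "
from h import *
s=snap('scene'); cv2.imwrite('pics/s5.png',s['bgr'])"
```

```text
clock: 7.58
tool_pos: [0.5114, 0.1929, 0.1733]
orientation: [-158.8, 89.5, -152.2]
force: [0.2, -0.1, -5.5]
opening: 0.0296
7.575 [0.5114 0.1929 0.1733] x [-0.0074 -0.0039 -1.    ] yawY 96.61 F [ 0.2  -0.05 -5.54] M [ 0.05   0.014 -0.009] op 0.0296 j [  41.   11.  -20.   -0.  -60. -124.]
```

View pics/s5.png

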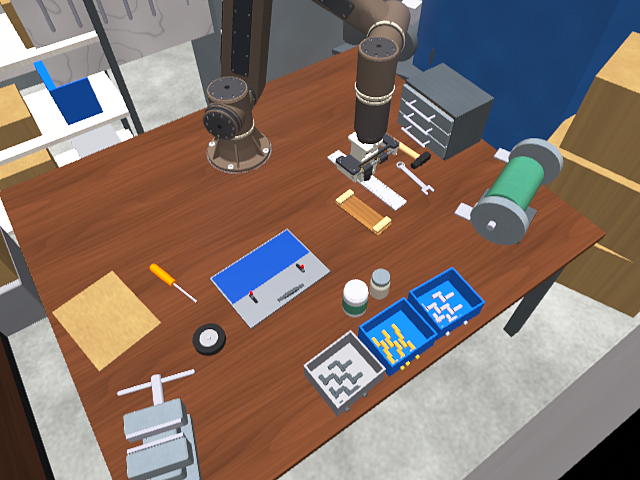

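The bar is lifted clear of the rest and weighs about 5.5 N. Next I'll carry it to the plate while turning it.

```bash
python3 -m crank '[{"linear":[0.03,-0.2,0],"rot":[0,0,0.5],"hand":0},{"linear":[0.03,-0.4,0],"rot":[0,0,1],"hand":0},{"linear":[0.03,-0.4,0],"rot":[0,0,1],"hand":0},{"linear":[0.03,-0.4,0],"rot":[0,0,1],"hand":0},{"linear":[0.03,-0.4,0],"rot":[0,0,1],"hand":0},{"linear":[0.03,-0.4,0],"rot":[0,0,1],"hand":0},{"linear":[0.03,-0.4,0],"rot":[0,0,1],"hand":0},{"linear":[0.03,-0.4,0],"rot":[0,0,1],"hand":0},{"linear":[0.03,-0.4,0],"rot":[0,0,1],"hand":0},{"linear":[0.03,-0.4,0],"rot":[0,0,1],"hand":0},{"linear":[0.03,-0.4,0],"rot":[0,0,1],"hand":0},{"linear":[0.03,-0.4,0],"rot":[0,0,1],"hand":0},{"linear":[0.03,-0.4,0],"rot":[0,0,1],"hand":0},{"linear":[0.03,-0.4,0],"rot":[0,0,1],"hand":0},{"linear":[0.03,-0.4,0],"rot":[0,0,1],"hand":0},{"linear":[0.03,-0.3,0],"rot":[0,0,1],"hand":0},{"linear":[0,-0.1,0],"rot":[0,0,0.3],"hand":0},{"linear":[0,0,0],"rot":[0,0,0],"hand":0}]'; python3 st.py
```

```text
clock: 9.88
tool_pos: [0.5245, -0.1933, 0.1448]
orientation: [146.9, 87.6, -125.1]
force: [0.8, 0.2, -4.6]
opening: 0.0296
9.875 [ 0.5245 -0.1933  0.1448] x [-0.024  -0.0342 -0.9991] yawY 178.05 F [ 0.79  0.24 -4.65] M [ 0.214 -0.003  0.033] op 0.0296 j [  1.  14. -21.   2. -56.  -4.]
```

```bash
python3 -m crank '[{"linear":[0.36,0.03,-0.1],"rot":[0.38,-0.27,-0.1],"hand":0},{"linear":[0,0,-0.1],"rot":[0,0,0],"hand":0},{"linear":[0,0,0],"rot":[0,0,0],"hand":0}]'; python3 st.py; python3 -c "
from h import *
import pickle
s=wsnap(); cv2.imwrite('pics/w6.png',s['bgr']); pickle.dump(s,open('w6.pkl','wb'))
s=snap('top'); cv2.imwrite('pics/t6.png',cv2.resize(s['bgr'][150:330,300:540],None,fx=3,fy=3,interpolation=cv2.INTER_CUBIC))"
```

```text
clock: 10.25
tool_pos: [0.5446, -0.1904, 0.1298]
orientation: [88.1, 89.7, 175.5]
force: [0.2, 0.0, -3.9]
opening: 0.0296
10.25 [ 0.5446 -0.1904  0.1298] x [-5.1e-03  4.0e-04 -1.0e+00] yawY 177.45 F [ 0.23  0.02 -3.9 ] M [ 0.054  0.167 -0.035] op 0.0296 j [  0.  16. -19.  -0. -55.  -3.]
```

View pics/w6.png

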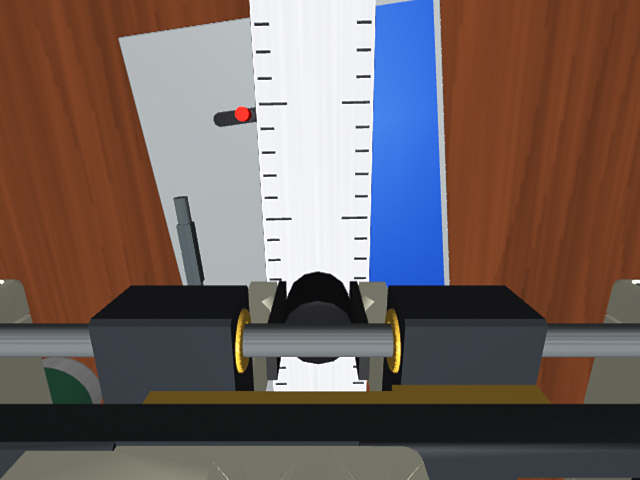

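View pics/t6.png

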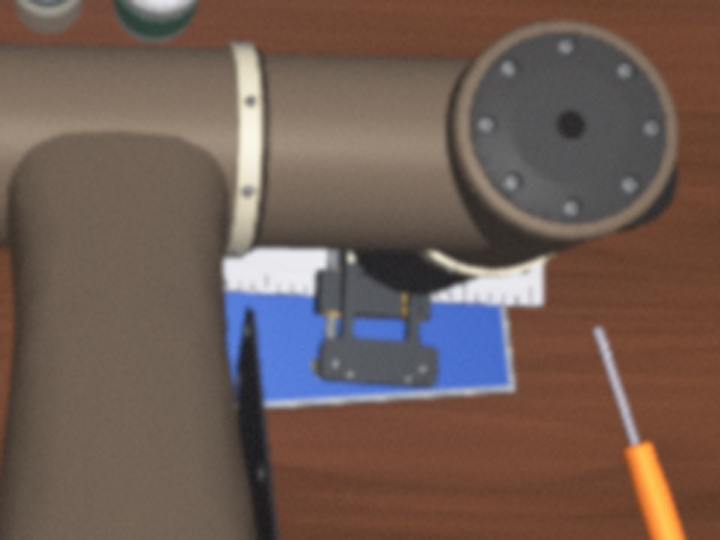

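```bash
cat > bar.py <<'E'
from h import *
import pickle,sys
def bar(s,rows=(0,265)):
    P=cloud(s); hsv=cv2.cvtColor(s["bgr"],cv2.COLOR_BGR2HSV)
    m=(hsv[...,1]<60)&(hsv[...,2]>60); m[rows[1]:]=0
    m&=(P[...,2]>np.nanmedian(P[:rows[1],300:330,2])-.012)
    # largest component through the middle column
    n,l,st,c=cv2.connectedComponentsWithStats(m.astype(np.uint8)); k=np.bincount(l[20:250,317])[1:].argmax()+1
    m=l==k; q=P[m]; z=np.median(q[:,2])
    A=np.c_[q[:,:2]-q[:,:2].mean(0),np.ones(len(q))]; pl=np.linalg.lstsq(A,q[:,2],rcond=None)[0]
    L=[];Rr=[]
    for r in range(rows[0]+10,rows[1]-5):
        c=np.nonzero(m[r])[0]
        if len(c)>20: L.append((c[0]-.5,r)); Rr.append((c[-1]+.5,r))
    out=[]
    for e in (L,Rr):
        e=np.array(e); w=onplane(s,e[:,0],e[:,1],z)[:,:2]
        vx,vy,x0,y0=cv2.fitLine(w.astype(np.float32),cv2.DIST_HUBER,0,1e-4,1e-4).ravel()
        if vy<0: vx,vy=-vx,-vy
        out.append((x0,y0,np.degrees(np.arctan2(-vx,vy))))
        # x at y of pins
        print("edge yaw(norm) %.2f  x at y=-.1058: %.4f  y=-.1925: %.4f  y=-.2792: %.4f"%(out[-1][2],*[x0+vx/vy*(y-y0) for y in(-.1058,-.1925,-.2792)]))
    print("top z",z.round(4),"slopes",pl[:2].round(4))
if __name__=="__main__":
    s=pickle.load(open(sys.argv[1],"rb")) if len(sys.argv)>1 else wsnap()
    bar(s)
E
python3 bar.py w6.pkl
```

```text
edge yaw(norm) -1.60  x at y=-.1058: 0.5708  y=-.1925: 0.5684  y=-.2792: 0.5660
edge yaw(norm) -1.53  x at y=-.1058: 0.5209  y=-.1925: 0.5186  y=-.2792: 0.5163
top z 0.1237 slopes [-0.0082  0.0022]
```

```bash
python3 -m crank '[{"linear":[0.03,0,-0.3],"rot":[0,-0.05,-0.1],"hand":0},{"linear":[0.02,0,-0.4],"rot":[0,0,-0.1],"hand":0},{"linear":[0,0,-0.3],"rot":[0,0,0],"hand":0},{"linear":[0,0,-0.2],"rot":[0,0,0],"hand":0},{"linear":[0,0,-0.1],"rot":[0,0,0],"hand":0},{"linear":[0,0,0],"rot":[0,0,0],"hand":0}]'; python3 st.py; python3 bar.py
```

```text
clock: 11.1
tool_pos: [0.549, -0.1897, 0.0534]
orientation: [-104.8, 89.7, -18.2]
force: [-0.0, -0.9, -4.9]
opening: 0.0294
11.1 [ 0.549  -0.1897  0.0534] x [ 0.0049 -0.0016 -1.    ] yawY 176.58 F [-0.   -0.88 -4.89] M [-0.017  0.161  0.035] op 0.0294 j [  0.  21. -24.   0. -45.  -4.]
edge yaw(norm) -2.47  x at y=-.1058: 0.5766  y=-.1925: 0.5729  y=-.2792: 0.5691
edge yaw(norm) -2.41  x at y=-.1058: 0.5267  y=-.1925: 0.5231  y=-.2792: 0.5194
top z 0.0473 slopes [-0.0027  0.0005]
```

```bash
python3 -m crank '[{"linear":[-0.02,0,-0.2],"rot":[0,0.03,0],"hand":0},{"linear":[0,0,-0.15],"rot":[0,0,0],"hand":0},{"linear":[0,0,-0.05],"rot":[0,0,0],"hand":0},{"linear":[0,0,0],"rot":[0,0,0],"hand":0}]'; python3 st.py; python3 bar.py
```

```text
clock: 11.65
tool_pos: [0.5487, -0.1899, 0.029]
orientation: [-109.8, 89.7, -23.2]
force: [-0.1, -0.4, -3.9]
opening: 0.0292
11.65 [ 0.5487 -0.1899  0.029 ] x [ 0.0043 -0.0019 -1.    ] yawY 176.59 F [-0.1  -0.45 -3.89] M [0.033 0.116 0.037] op 0.0292 j [  0.  23. -25.   0. -42.  -4.]
edge yaw(norm) -2.48  x at y=-.1058: 0.5763  y=-.1925: 0.5725  y=-.2792: 0.5688
edge yaw(norm) -2.40  x at y=-.1058: 0.5263  y=-.1925: 0.5227  y=-.2792: 0.5191
top z 0.023 slopes [-0.0042  0.0003]
```

```bash
python3 -m crank '[{"linear":[0,0,-0.05],"rot":[0,0.03,0],"hand":0},{"linear":[0,0,-0.03],"rot":[0,0,0],"hand":0}]'; python3 st.py;python3 -m crank '[{"linear":[0,0,-0.02],"rot":[0,0,0],"hand":0}]'; python3 st.py
```

```text
clock: 11.95
tool_pos: [0.5493, -0.1899, 0.0246]
orientation: [-120.8, 89.8, -34.2]
force: [0.1, -0.3, -5.1]
opening: 0.0296
11.95 [ 0.5493 -0.1899  0.0246] x [ 0.0029 -0.002  -1.    ] yawY 176.59 F [ 0.13 -0.27 -5.05] M [0.043 0.108 0.019] op 0.0296 j [  0.  24. -25.   0. -41.  -4.]
clock: 12.08
tool_pos: [0.5494, -0.19, 0.0237]
orientation: [-121.9, 89.8, -35.2]
force: [-3.1, 2.4, 8.4]
opening: 0.0295
12.075 [ 0.5494 -0.19    0.0237] x [ 0.003  -0.0021 -1.    ] yawY 176.61 F [-3.15  2.43  8.35] M [ 0.729  1.329 -0.009] op 0.0295 j [  0.  24. -25.   0. -41.  -4.]
```

```bash
python3 -m crank '[{"linear":[0,0,0],"rot":[0,0,0],"hand":0}]'; python3 st.py;python3 -m crank '[{"linear":[0,0,0.003],"rot":[0,0,0],"hand":0.45},{"linear":[0,0,0.01],"rot":[0,0,0],"hand":0.45},{"linear":[0,0,0.01],"rot":[0,0,0],"hand":0.45},{"linear":[0,0,0],"rot":[0,0,0],"hand":0.45},{"linear":[0,0,0],"rot":[0,0,0],"hand":0.45}]'; python3 st.py; python3 bar.py;python3 -c "
from h import *
s=wsnap(); cv2.imwrite('pics/w7.png',s['bgr'])"
```

```text
clock: 12.2
tool_pos: [0.5495, -0.19, 0.0238]
orientation: [-119.1, 89.8, -32.5]
force: [-0.6, -0.4, -4.2]
opening: 0.0296
12.2 [ 0.5495 -0.19    0.0238] x [ 0.0034 -0.0022 -1.    ] yawY 176.61 F [-0.64 -0.43 -4.21] M [ 0.054  0.196 -0.006] op 0.0296 j [  0.  24. -25.   0. -41.  -4.]
clock: 12.82
tool_pos: [0.5514, -0.1903, 0.0269]
orientation: [-107.9, 89.5, -21.2]
force: [-0.2, 0.2, 0.1]
opening: 0.0392
12.825 [ 0.5514 -0.1903  0.0269] x [ 0.0073 -0.0028 -1.    ] yawY 176.65 F [-0.16  0.22  0.14] M [0.104 0.129 0.04 ] op 0.0392 j [  0.  23. -25.   0. -41.  -4.]
edge yaw(norm) 5.08  x at y=-.1058: 0.6523  y=-.1925: 0.6600  y=-.2792: 0.6677
edge yaw(norm) -2.40  x at y=-.1058: 0.5261  y=-.1925: 0.5224  y=-.2792: 0.5188
top z 0.0103 slopes [-0.0907  0.0016]
```

View pics/w7.png

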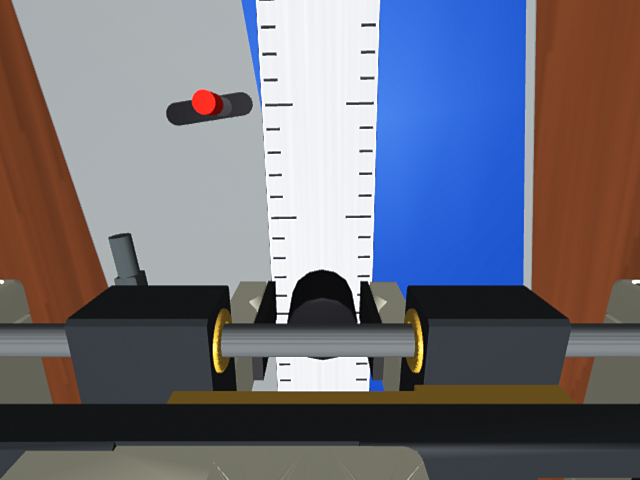

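```bash
python3 -m crank '[{"linear":[-0.04,0,0],"rot":[0,-0.2,0],"hand":0.45},{"linear":[-0.03,0,-0.06],"rot":[0,-0.2,0],"hand":0.45},{"linear":[0,0,-0.04],"rot":[0,0,0],"hand":0.43}]'; python3 st.py; python3 bar.py
```

```text
clock: 13.3
tool_pos: [0.5469, -0.1902, 0.0206]
orientation: [-90.2, 87.4, -3.6]
force: [0.9, -0.2, 1.2]
opening: 0.0385
13.3 [ 0.5469 -0.1902  0.0206] x [ 0.0452 -0.0028 -0.999 ] yawY 176.64 F [ 0.87 -0.24  1.23] M [ 0.058  0.216 -0.042] op 0.0385 j [  0.  23. -28.   0. -37.  -4.]
edge yaw(norm) 5.08  x at y=-.1058: 0.6523  y=-.1925: 0.6600  y=-.2792: 0.6677
edge yaw(norm) -2.41  x at y=-.1058: 0.5266  y=-.1925: 0.5229  y=-.2792: 0.5193
top z 0.0103 slopes [-0.0938  0.0012]
```

```bash
python3 -m crank '[{"linear":[0.03,0,0.04],"rot":[0,0,0],"hand":0.43},{"linear":[0.05,0,0],"rot":[0,0,0],"hand":0.43},{"linear":[0.05,-0.002,0],"rot":[0,0,0],"hand":0.43},{"linear":[0.05,-0.002,0],"rot":[0,0,0],"hand":0.43},{"linear":[0,0,0],"rot":[0,0,0],"hand":0.43}]'; python3 st.py; python3 bar.py
```

```text
clock: 13.98
tool_pos: [0.5579, -0.1905, 0.0226]
orientation: [-90.4, 87.6, -3.8]
force: [-0.3, -0.0, 0.8]
opening: 0.038
13.975 [ 0.5579 -0.1905  0.0226] x [ 0.0425 -0.0028 -0.9991] yawY 176.65 F [-0.3  -0.03  0.76] M [-0.     0.289 -0.028] op 0.038 j [  0.  23. -26.   0. -38.  -4.]
edge yaw(norm) 5.09  x at y=-.1058: 0.6523  y=-.1925: 0.6600  y=-.2792: 0.6677
edge yaw(norm) -2.48  x at y=-.1058: 0.5309  y=-.1925: 0.5272  y=-.2792: 0.5234
top z 0.0104 slopes [-0.095   0.0032]
```

```bash
python3 -m crank '[{"linear":[0.05,-0.002,0],"rot":[0,0,0],"hand":0.43},{"linear":[0.04,-0.002,0],"rot":[0,0,0],"hand":0.43},{"linear":[0.02,-0.001,0],"rot":[0,0,0],"hand":0.43}]'; python3 st.py; python3 bar.py
```

```text
clock: 14.4
tool_pos: [0.5641, -0.1908, 0.0225]
orientation: [-90.4, 87.6, -3.8]
force: [-2.6, 0.9, 1.8]
opening: 0.0378
14.4 [ 0.5641 -0.1908  0.0225] x [ 0.0413 -0.0027 -0.9991] yawY 176.63 F [-2.59  0.88  1.79] M [ 0.073  0.999 -0.02 ] op 0.0378 j [  0.  24. -25.   0. -39.  -4.]
edge yaw(norm) 5.09  x at y=-.1058: 0.6523  y=-.1925: 0.6600  y=-.2792: 0.6677
edge yaw(norm) -2.55  x at y=-.1058: 0.5370  y=-.1925: 0.5332  y=-.2792: 0.5293
top z 0.0104 slopes [-0.098   0.0039]
```

```bash
python3 -m crank '[{"linear":[0.02,-0.001,0],"rot":[0,0,0],"hand":0.43},{"linear":[0.02,-0.001,0],"rot":[0,0,0],"hand":0.43}]'; python3 st.py; python3 bar.py;  python3 -m crank '[{"linear":[0.012,0,0],"rot":[0,0,0],"hand":0.43}]'; python3 st.py;  python3 bar.py
```

```text
clock: 14.7
tool_pos: [0.5666, -0.191, 0.0225]
orientation: [-90.4, 87.6, -3.8]
force: [-1.5, 0.8, 0.5]
opening: 0.0376
14.7 [ 0.5666 -0.191   0.0225] x [ 0.0412 -0.0027 -0.9991] yawY 176.63 F [-1.49  0.77  0.54] M [0.099 0.908 0.021] op 0.0376 j [  0.  24. -25.   0. -39.  -4.]
edge yaw(norm) 5.08  x at y=-.1058: 0.6523  y=-.1925: 0.6600  y=-.2792: 0.6677
edge yaw(norm) -2.57  x at y=-.1058: 0.5395  y=-.1925: 0.5356  y=-.2792: 0.5317
top z 0.0104 slopes [-0.1018  0.0041]
clock: 14.88
tool_pos: [0.5675, -0.191, 0.0224]
orientation: [-90.5, 87.6, -3.8]
force: [-1.5, -0.5, 1.5]
opening: 0.0378
14.875 [ 0.5675 -0.191   0.0224] x [ 0.0412 -0.0028 -0.9991] yawY 176.63 F [-1.49 -0.48  1.49] M [0.11  0.926 0.046] op 0.0378 j [  0.  24. -25.   0. -39.  -4.]
edge yaw(norm) 5.09  x at y=-.1058: 0.6523  y=-.1925: 0.6600  y=-.2792: 0.6677
edge yaw(norm) -2.58  x at y=-.1058: 0.5404  y=-.1925: 0.5365  y=-.2792: 0.5326
top z 0.0104 slopes [-0.1005  0.0043]
```

```bash
python3 -m crank '[{"linear":[0.01,0,0],"rot":[0,0,0],"hand":0.43}]'|sed -n 4p; python3 st.py;  python3 -m crank '[{"linear":[0.01,0,0],"rot":[0,0,0],"hand":0.43}]'|sed -n 4p; python3 st.py;  python3 bar.py | sed -n 2p
```

```text
force: [-2.2, -0.9, 0.9]
15.05 [ 0.5682 -0.191   0.0225] x [ 0.0413 -0.0028 -0.9991] yawY 176.64 F [-2.18 -0.88  0.9 ] M [0.031 0.85  0.028] op 0.0374 j [  0.  24. -25.   0. -39.  -4.]
force: [-1.8, -0.2, 0.7]
15.175 [ 0.5688 -0.191   0.0224] x [ 0.0412 -0.0028 -0.9991] yawY 176.64 F [-1.8  -0.18  0.72] M [0.079 1.105 0.04 ] op 0.0376 j [  0.  24. -25.   0. -39.  -4.]
edge yaw(norm) -2.60  x at y=-.1058: 0.5417  y=-.1925: 0.5378  y=-.2792: 0.5338
```

```bash
python3 -m crank '[{"linear":[0.006,0,0],"rot":[0,0,0],"hand":0.43}]'|sed -n 4p; python3 st.py;  python3 bar.py | sed -n 2p;python3 -c "
from h import *
s=wsnap(); cv2.imwrite('pics/w8.png',cv2.resize(s['bgr'][40:180,140:320],None,fx=4,fy=4,interpolation=cv2.INTER_CUBIC))"
```

```text
force: [-3.3, 0.3, 1.8]
15.35 [ 0.5689 -0.191   0.0224] x [ 0.0406 -0.0028 -0.9992] yawY 176.63 F [-3.27  0.28  1.83] M [ 0.163  1.323 -0.035] op 0.0377 j [  0.  24. -25.   0. -39.  -4.]
edge yaw(norm) -2.61  x at y=-.1058: 0.5418  y=-.1925: 0.5378  y=-.2792: 0.5339
```

View pics/w8.png

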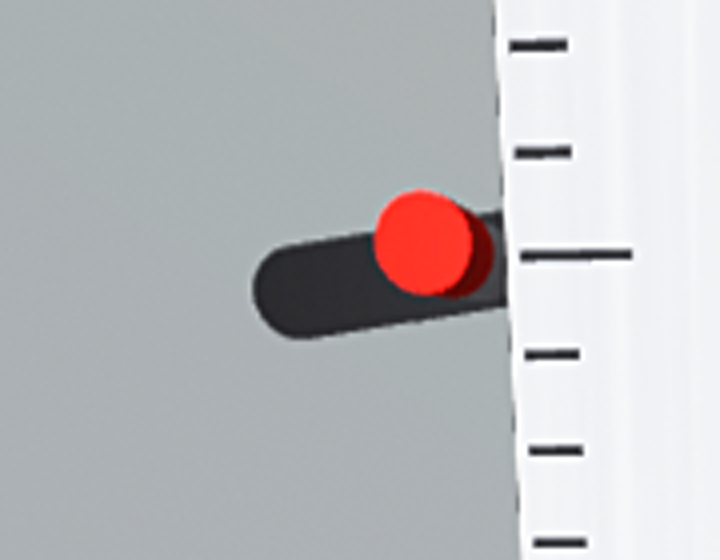

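The red top of pin b is at crop (423,243), and the pin's body reaches the bar's edge. Resistance is rising and the bar's advance has slowed, so contact has begun. I'll continue in small steps.

```bash
for i in 1; do python3 -m crank '[{"linear":[0.008,0,0],"rot":[0,0,0],"hand":0.43}]'|sed -n 4p; python3 st.py;  python3 bar.py | sed -n 2p; done; python3 -m crank '[{"linear":[0.008,0,0],"rot":[0,0,0],"hand":0.43}]'|sed -n 4p; python3 st.py;  python3 bar.py | sed -n 2p
```

```text
force: [-2.9, 0.3, 2.9]
15.575 [ 0.5691 -0.191   0.0224] x [ 0.0401 -0.0027 -0.9992] yawY 176.63 F [-2.95  0.26  2.88] M [ 0.158  1.552 -0.009] op 0.0378 j [  0.  24. -24.   0. -39.  -4.]
edge yaw(norm) -2.63  x at y=-.1058: 0.5420  y=-.1925: 0.5380  y=-.2792: 0.5340
force: [-5.0, -0.4, 3.3]
15.75 [ 0.5692 -0.191   0.0223] x [ 0.0394 -0.0027 -0.9992] yawY 176.63 F [-5.03 -0.41  3.31] M [0.287 1.911 0.032] op 0.0376 j [  0.  24. -24.   0. -39.  -4.]
edge yaw(norm) -2.63  x at y=-.1058: 0.5420  y=-.1925: 0.5381  y=-.2792: 0.5341
```

```bash
python3 -m crank '[{"linear":[0.009,0,0.002],"rot":[0,0,0],"hand":0.43}]'|sed -n 4p; python3 st.py;  python3 bar.py | sed -n 2p; python3 -c "
from h import *
s=wsnap(); cv2.imwrite('pics/w9.png',cv2.resize(s['bgr'][40:180,140:320],None,fx=4,fy=4,interpolation=cv2.INTER_CUBIC))
s=snap('scene'); cv2.imwrite('pics/s9.png',cv2.resize(s['bgr'][220:330,200:340],None,fx=5,fy=5,interpolation=cv2.INTER_CUBIC))"; python3 st.py
```

```text
force: [-4.7, 0.8, 2.7]
15.925 [ 0.5694 -0.191   0.0223] x [ 0.0386 -0.0026 -0.9993] yawY 176.62 F [-4.72  0.77  2.7 ] M [ 0.204  2.046 -0.028] op 0.038 j [  0.  24. -24.   0. -39.  -4.]
edge yaw(norm) -2.63  x at y=-.1058: 0.5422  y=-.1925: 0.5382  y=-.2792: 0.5342
16.075 [ 0.5694 -0.191   0.0223] x [ 0.0386 -0.0027 -0.9993] yawY 176.62 F [-5.65  1.88  3.75] M [0.294 2.184 0.037] op 0.038 j [  0.  24. -24.   0. -39.  -4.]
```

View pics/s9.png

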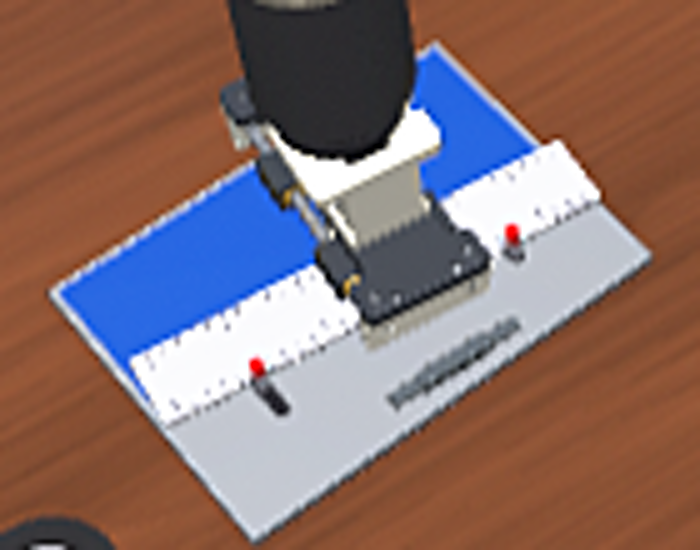

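View pics/w9.png

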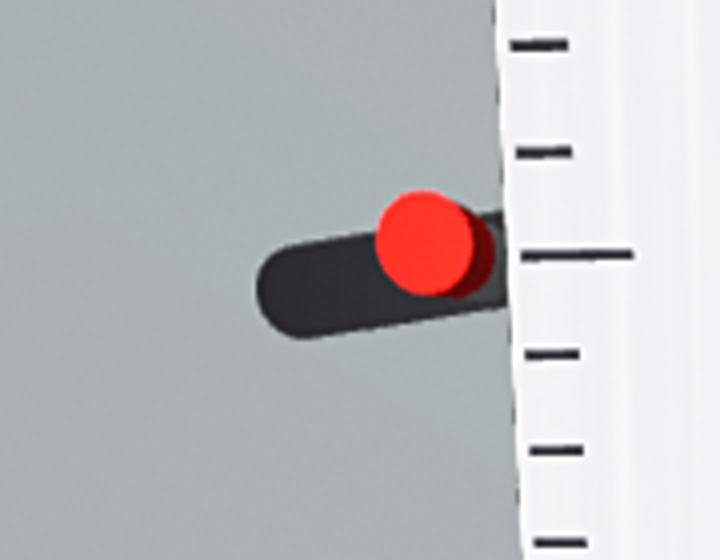

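```bash
python3 -m crank '[{"linear":[0.009,0,0.003],"rot":[0,0,0],"hand":0.43}]'|sed -n 4p; python3 st.py;  python3 bar.py | sed -n 2p; python3 -m crank '[{"linear":[0.009,0,0.003],"rot":[0,0,0],"hand":0.43}]'|sed -n 4p; python3 st.py;  python3 bar.py | sed -n 2p
```

```text
force: [-5.1, 0.6, 2.7]
16.2 [ 0.5695 -0.191   0.0224] x [ 0.0379 -0.0025 -0.9993] yawY 176.61 F [-5.06  0.58  2.72] M [0.201 2.162 0.06 ] op 0.0381 j [  0.  24. -24.   0. -39.  -4.]
edge yaw(norm) -2.64  x at y=-.1058: 0.5423  y=-.1925: 0.5383  y=-.2792: 0.5343
force: [-5.6, 0.7, 2.8]
16.375 [ 0.5695 -0.191   0.0223] x [ 0.0368 -0.0025 -0.9993] yawY 176.6 F [-5.59  0.73  2.79] M [0.184 2.217 0.012] op 0.0375 j [  0.  24. -24.   0. -39.  -4.]
edge yaw(norm) -2.63  x at y=-.1058: 0.5423  y=-.1925: 0.5383  y=-.2792: 0.5343
```

```bash
python3 -m crank '[{"linear":[0.012,0,0.002],"rot":[0,0,0],"hand":0.43}]'|sed -n 4p; python3 st.py;  python3 bar.py | sed -n 2p; python3 -m crank '[{"linear":[0.012,0,0.002],"rot":[0,0,0],"hand":0.43}]'|sed -n 4p; python3 st.py;  python3 bar.py | sed -n 2p
```

```text
force: [-7.0, 0.5, 4.4]
16.55 [ 0.5695 -0.191   0.0223] x [ 0.0355 -0.0024 -0.9994] yawY 176.59 F [-7.    0.49  4.36] M [ 0.318  2.445 -0.055] op 0.0379 j [  0.  24. -24.   0. -39.  -4.]
edge yaw(norm) -2.63  x at y=-.1058: 0.5423  y=-.1925: 0.5383  y=-.2792: 0.5343
force: [-5.4, 1.4, 4.6]
16.725 [ 0.5696 -0.191   0.0222] x [ 0.0341 -0.0023 -0.9994] yawY 176.58 F [-5.45  1.44  4.64] M [ 0.319  2.447 -0.   ] op 0.0379 j [  0.  24. -24.   0. -40.  -4.]
edge yaw(norm) -2.63  x at y=-.1058: 0.5423  y=-.1925: 0.5384  y=-.2792: 0.5344
```

```bash
python3 -m crank '[{"linear":[0.012,0,0.01],"rot":[0,-0.01,0],"hand":0.43}]'|sed -n 4p; python3 st.py;  python3 bar.py | sed -n 2p; python3 -m crank '[{"linear":[0.012,0,0.01],"rot":[0,-0.01,0],"hand":0.43}]'|sed -n 4p; python3 st.py;  python3 bar.py | sed -n 2p
```

```text
force: [-5.4, -0.3, -0.7]
16.9 [ 0.5696 -0.191   0.0224] x [ 0.0336 -0.0021 -0.9994] yawY 176.56 F [-5.41 -0.27 -0.71] M [0.003 1.881 0.048] op 0.0375 j [  0.  24. -24.   0. -40.  -4.]
edge yaw(norm) -2.60  x at y=-.1058: 0.5423  y=-.1925: 0.5384  y=-.2792: 0.5344
force: [-5.3, -0.4, -1.6]
17.075 [ 0.5696 -0.1909  0.0225] x [ 0.0332 -0.0019 -0.9994] yawY 176.55 F [-5.26 -0.37 -1.63] M [0.05  1.981 0.003] op 0.0375 j [  0.  24. -24.   0. -40.  -4.]
edge yaw(norm) -2.63  x at y=-.1058: 0.5424  y=-.1925: 0.5384  y=-.2792: 0.5345
```

```bash
python3 -m crank '[{"linear":[0.009,0,0.002],"rot":[0,0,0],"hand":0.43}]'|sed -n 4p; python3 st.py;  python3 bar.py | sed -n 2p;  python3 -m crank '[{"linear":[0.009,0,0.003],"rot":[0,0,0],"hand":0.43}]'|sed -n 4p; python3 st.py;  python3 bar.py | sed -n 2p
```

```text
force: [-6.1, 0.3, 2.4]
17.25 [ 0.5697 -0.1909  0.0223] x [ 0.0322 -0.0018 -0.9995] yawY 176.54 F [-6.12  0.31  2.45] M [ 0.14   2.403 -0.005] op 0.0378 j [  0.  24. -24.   0. -40.  -4.]
edge yaw(norm) -2.64  x at y=-.1058: 0.5425  y=-.1925: 0.5385  y=-.2792: 0.5345
force: [-5.8, -0.5, 1.2]
17.425 [ 0.5697 -0.1909  0.0223] x [ 0.031  -0.0018 -0.9995] yawY 176.53 F [-5.82 -0.49  1.19] M [0.137 2.421 0.018] op 0.0377 j [  0.  24. -24.   0. -40.  -4.]
edge yaw(norm) -2.64  x at y=-.1058: 0.5425  y=-.1925: 0.5385  y=-.2792: 0.5345
```

```bash
python3 -m crank '[{"linear":[0.003,0,0],"rot":[0,0,0],"hand":0.43},{"linear":[-0.002,0,0],"rot":[0,0,0],"hand":0.43},{"linear":[-0.004,0,0],"rot":[0,0,0],"hand":0.43},{"linear":[-0.008,0,0],"rot":[0,0,0],"hand":0.43}]'|sed -n 4p; python3 st.py;  python3 bar.py | sed -n 2p; python3 -m crank '[{"linear":[-0.015,0,0],"rot":[0,0,0],"hand":0.45},{"linear":[-0.025,0,0],"rot":[0,0,0],"hand":0.45}]'; python3 st.py;  python3 bar.py | sed -n 2p
```

```text
force: [-3.1, -0.2, 0.3]
17.975 [ 0.5696 -0.1909  0.0224] x [ 0.0319 -0.0019 -0.9995] yawY 176.54 F [-3.14 -0.15  0.34] M [0.036 1.296 0.027] op 0.0376 j [  0.  24. -24.   0. -40.  -4.]
edge yaw(norm) -2.67  x at y=-.1058: 0.5426  y=-.1925: 0.5386  y=-.2792: 0.5345
clock: 18.27
tool_pos: [0.5695, -0.191, 0.0231]
orientation: [-90.2, 87.9, -3.6]
force: [-0.6, -0.1, -0.2]
opening: 0.0393
18.275 [ 0.5695 -0.191   0.0231] x [ 0.0362 -0.0023 -0.9993] yawY 176.59 F [-0.65 -0.13 -0.23] M [ 0.063  0.249 -0.021] op 0.0393 j [  0.  24. -24.   0. -39.  -4.]
edge yaw(norm) -2.68  x at y=-.1058: 0.5420  y=-.1925: 0.5380  y=-.2792: 0.5339
```

```bash
python3 -m crank '[{"linear":[-0.05,0,0.01],"rot":[0,0,0],"hand":0.5},{"linear":[-0.03,0,0.02],"rot":[0,0.1,0],"hand":0.6},{"linear":[0,0,0.02],"rot":[0,0.1,0],"hand":0.6},{"linear":[0,0,0.02],"rot":[0,0,0],"hand":0.6}]'; python3 st.py;  python3 bar.py | sed -n 2p; python3 -c "
from h import *
s=wsnap(); cv2.imwrite('pics/w10.png',s['bgr'])"
```

```text
clock: 18.82
tool_pos: [0.5658, -0.191, 0.0285]
orientation: [-93.7, 88.8, -7.1]
force: [0.7, -0.4, -1.1]
opening: 0.0526
18.825 [ 0.5658 -0.191   0.0285] x [ 0.0204 -0.0025 -0.9998] yawY 176.61 F [ 0.66 -0.36 -1.14] M [0.01  0.164 0.003] op 0.0526 j [  0.  24. -24.   0. -41.  -4.]
edge yaw(norm) -2.69  x at y=-.1058: 0.5421  y=-.1925: 0.5380  y=-.2792: 0.5339
```

View pics/w10.png

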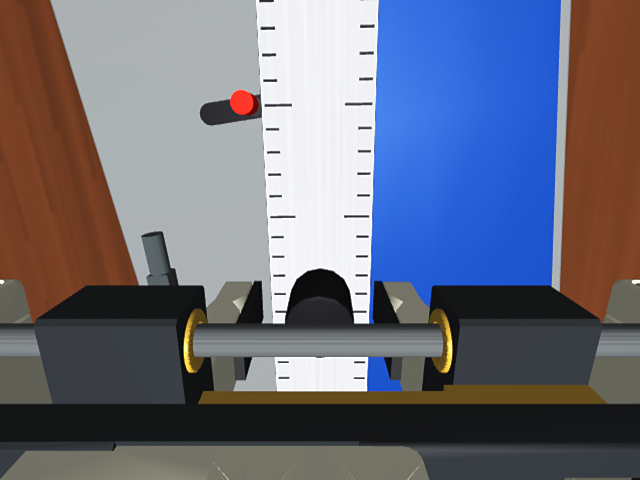

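The knob at (319,310) stands free between the fingers. I'll lift straight up.

```bash
python3 -m crank '[{"linear":[0,0,0.15],"rot":[0,0,0],"hand":0.6},{"linear":[0,0,0.25],"rot":[0,0,0],"hand":0.6},{"linear":[0,0,0.3],"rot":[0,0,0],"hand":0.6},{"linear":[0,0,0.4],"rot":[0,0,0],"hand":0.6},{"linear":[0,0,0.5],"rot":[0,0,0],"hand":0.6},{"linear":[0,0,0.3],"rot":[0,0,0],"hand":0.6},{"linear":[0,0,0],"rot":[0,0,0],"hand":0.6}]'; python3 st.py;  python3 bar.py | sed -n 2p
```

```text
clock: 19.8
tool_pos: [0.5662, -0.1912, 0.1526]
orientation: [-93.8, 88.5, -7.2]
force: [-0.3, -0.7, -1.5]
opening: 0.0523
19.8 [ 0.5662 -0.1912  0.1526] x [ 0.0253 -0.0032 -0.9997] yawY 176.63 F [-0.33 -0.7  -1.48] M [0.01  0.187 0.003] op 0.0523 j [  0.  16. -17.   0. -56.  -4.]
edge yaw(norm) 5.17  x at y=-.1058: 0.4332  y=-.1925: 0.4410  y=-.2792: 0.4489
```

```bash
python3 -m crank '[{"linear":[0,0.5,0.2],"rot":[0,0.1,0],"hand":0.6},{"linear":[0,0.7,0.2],"rot":[0,0.1,0],"hand":0.6},{"linear":[0,0.7,0.1],"rot":[0,0,0],"hand":0.6},{"linear":[0,0.2,0],"rot":[0,0,0],"hand":0.6},{"linear":[0,0,0],"rot":[0,0,0],"hand":0.6}]'; python3 st.py; python3 -c "
from h import *
import pickle
s=wsnap(); cv2.imwrite('pics/w11.png',s['bgr']);pickle.dump(s,open('w11.pkl','wb'))"
```

```text
clock: 20.48
tool_pos: [0.5627, -0.0624, 0.1787]
orientation: [178.2, 89.8, -95.3]
force: [-0.6, -0.5, -0.5]
opening: 0.0523
20.475 [ 0.5627 -0.0624  0.1787] x [-3.0e-04 -2.9e-03 -1.0e+00] yawY 176.5 F [-0.63 -0.49 -0.55] M [0.008 0.113 0.047] op 0.0523 j [ 14.  12. -17.   0. -60. -17.]
```

View pics/w11.png

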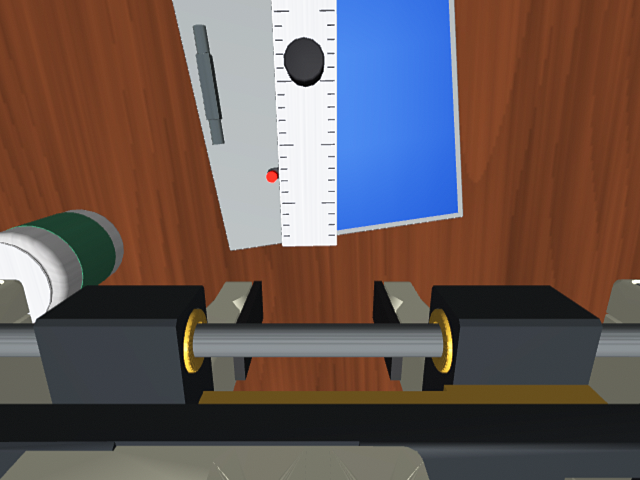

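Pin a's red top is at (272,176), against the bar's left edge, and the knob is at (304,62). I'll measure the gap.

Run:
```python
from h import *
import pickle
s=pickle.load(open("w11.pkl","rb")); hsv=cv2.cvtColor(s["bgr"],cv2.COLOR_BGR2HSV)
m=((hsv[...,0]<6)|(hsv[...,0]>174))&(hsv[...,1]>200)&(hsv[...,2]>150); m[:160]=0;m[190:]=0;m[:,:250]=0;m[:,300:]=0
v,u=np.nonzero(m); a=onplane(s,u.mean(),v.mean(),.038)[0]; print("pin a",a,m.sum())
g=s["bgr"].astype(int).sum(2)
# right (near) edge: white->blue
b=(hsv[...,0]>100)&(hsv[...,1]>120)
pts=[]
for r in range(100,215):
    c=np.nonzero(b[r,320:360])[0]
    if len(c): pts.append((320+c[0]-.5,r))
pts=np.array(pts); w=onplane(s,pts[:,0],pts[:,1],.018)[:,:2]; p=np.polyfit(w[:,1],w[:,0],1)
print("near edge yaw",-np.degrees(np.arctan(p[0])),[np.polyval(p,y) for y in(-.1058,-.1925,-.2792)])
e=np.polyval(p,a[1])+.05/np.cos(np.arctan(p[0])); print("far edge at a",e,"gap",a[0]-.004-e)
cv2.imwrite("pics/z11.png",cv2.resize(s["bgr"][140:210,240:340],None,fx=7,fy=7,interpolation=cv2.INTER_CUBIC))
```

```text
pin a [ 0.59660365 -0.10597028  0.038     ] 85
near edge yaw -2.6806812843596175 [np.float64(0.5426295640476663), np.float64(0.5385701934758738), np.float64(0.5345108229040813)]
far edge at a 0.5926763664074979 gap -7.272055098195285e-05
```

View pics/z11.png

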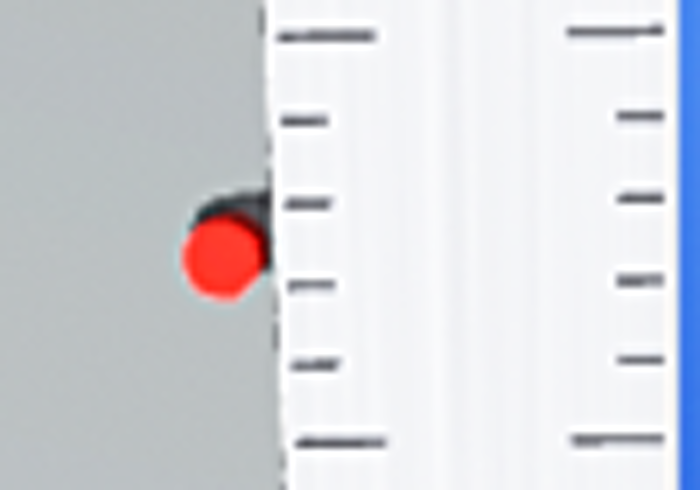

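```bash
python3 -c "
from h import *
s=snap('scene'); cv2.imwrite('pics/s12.png',s['bgr'])
from plant import ticket
print(ticket.close_job())"; python3 st.py
```

```text
the job is handed in; nothing more can be done
None
the job is handed in; nothing more can be done
```

View pics/s12.png

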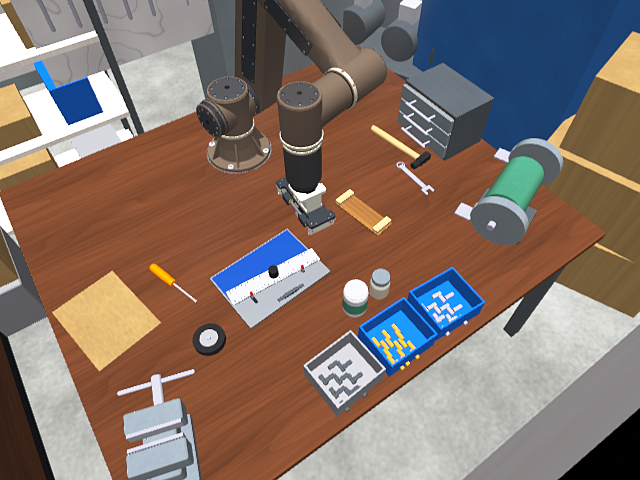

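I picked the straightedge up by its knob, laid it on the plate about 15 mm short of both pins, and let go. I then slid it against the pins by pushing low on the knob. Once it pressed on both, I eased the fingers back, lifted clear and handed the job in at about 20.5 s.

**Pressing force:** the wrist force peaked at about 6–7 N. Less sliding friction, I estimate that put roughly 2 N on each pin. I had no direct reading of the force on either pin.

**After release:** the bar slid back about 0.5 mm without turning, as it should if both pins push back equally. I estimate about 0.7 N is left on each pin.

**Last checks:**
- **Pin a:** the measured gap was −0.07 mm, so it reads as touching. That measurement is only good to about 0.3 mm.
- **Pin b:** I did not measure its gap after lifting clear. It was against the edge while I was pushing and in the view just before I lifted.
- **Other objects:** in the last scene picture they look to be where they started. I did not measure them.

**One oddity:** for a few steps the fingers also bore down on the bar with 3–5 N while pushing. I relieved that before the final press.

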